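Press-and-hold mixing of a round flask

TASK

First switch the touch mixer on by pushing its toggle lever all the way over towards the ring. Then take the larger of the two round flasks from its cork ring, set it upright in the mixer's sprung ring and press it down until the ring is as far down as its spring travel goes; glass, so press firmly but do not slam it. Finish while still pressing the flask down (the robot keeps holding it there, nothing is let go), and leave the other glassware and bottles where they stand.

Things in the scene. Friction and masses are not known exactly. Their poses are not given: they have to be found in the camera images.
- mixer: Touch mixer, a fixed white box 200 (its x) x 130 (its y) x 75 mm high. Origin: centre of its underside, on the bench. Its +x points from the toggle lever (front end) to the sprung ring (rear end); its yaw varies by up to 20 degrees and it stands left, middle or right.
- toggle (a joint): Toggle lever on the mixer's top near its front end, angle in rad: 0 = leaning to the mixer's -x, 1.0 = end stop leaning to the mixer's +x (on). Starts near 0. Stiff enough to stay where it is left; a light push moves it.
- toggle_tip (a point): Tip of the toggle lever, which is a black rod about 50 mm long with a small ball end whose pivot is on the mixer's centreline 66 mm in front (-x) of the mixer's origin. The tip moves about 48 mm along the mixer's x over the full swing.
- cradle (a joint): Downward travel of the sprung ring in m: 0 = up (start), 0.024 = bottom stop. Spring: about 4 N to start it moving, rising 0.4 N per mm to about 13.5 N at the bottom. It springs back when released.
- cradle_top (a point): Centre of the top face of the sprung ring: a horizontal aluminium ring on three coil springs, outer diameter 90, hole 56, 12 mm thick, its top 119 mm above the bench when up, centred 40 mm behind (+x) the mixer's origin. The flask's round body rests in the hole. z up.
- flask: The larger round-bottomed flask with grey stopper (one rigid piece, about 0.2 kg, 140 mm tall). Origin: its lowest point. z along its neck. Ball body 76 mm diameter, plain neck 30 mm diameter from 73 to 122 mm above its lowest point with a 34 mm bead at 120 to 125 mm, stopper 28 mm wide above it up to 140 mm. Seated in the sprung ring its lowest point lies 12 mm below the ring's top face.
- flask_mid (a point): Point on the axis of the larger flask half-way up: 70 mm above its lowest point (so just below the neck; the middle of the plain neck is 28 mm higher).
- cork_large: Fixed cork ring on the bench in which the larger flask starts, outer diameter 96, hole 48, 25 mm high. Origin: centre of its underside. The flask's lowest point is about 16 mm above the bench in it.
- small_flask_mid (a point): Smaller round flask with stopper (bystander), 52 mm ball, 105 mm tall, in a cork ring of 80 mm; point half-way up its axis.
- conical_mid (a point): Conical flask (bystander), 70 mm wide foot, 102 mm tall; point half-way up.
- reagent_mid (a point): Amber bottle with white cap (bystander), 56 mm wide, 125 mm tall; point half-way up.
- beaker_mid (a point): Open clear beaker (bystander), 60 mm wide, 70 mm tall; point half-way up.
Things that resemble listed ones, but are neither listed nor needed, are in the scene too. What is shaped like the cork_large but green or red is not meant.

How it is judged:
On the way, in this order (a step that is already met when the one before it is completed fails the run):
1. the toggle lever is pushed over (beyond 0.8 rad) (value of joint toggle above 0.8 rad), for 0.2 s.
2. the larger flask is lifted off its cork ring (height (world z) of flask_mid above 0.12 m and contact force between flask and cork_large below 0.05 N), for 0.2 s.
3. the flask sits upright in the sprung ring and presses it down at least 18 of its 24 mm (horizontal distance between flask_mid and cradle_top below 0.012 m and angle between flask's own z axis and vertical below 0.15 rad and value of joint cradle above 0.018 m), for 0.3 s.
At the end, for the whole second after the job is handed in: Toggle on (over 0.8 rad); the larger flask in the sprung ring, upright within 0.15 rad, mid point within 12 mm of the ring's axis, at rest, and the robot, touching it, still presses the ring down at least 18 of its 24 mm (over 7 N between flask and ring) through the last second (all of step 3 and value of joint toggle above 0.8 rad and z of flask_mid in the frame of cradle_top between 0.05 and 0.064 m and contact force between flask and cradle above 7 N and (contact force between flask and the fingers above 1 N or contact force between flask and the arm above 1 N) and linear speed of flask below 0.02 m/s); the arm keeps its last pose, push and grip.
It fails at once if the flask is slammed or forced into the ring (over 60 N) (contact force between flask and cradle above 60 N).
It fails at once if another piece of glassware or a bottle is moved by more than 30 mm (distance of any of small_flask_mid, conical_mid, reagent_mid, beaker_mid from where it was at the start of the episode above 0.03 m).
It also fails if it takes over 51 s, if anything falls off the work surface, if the arm or the gripper's body presses on something with over 40 N, if the wrist force passes 120 N, or if a joint passes its speed limit or range.

ROBOT

A 7-joint arm with a two-finger parallel gripper is mounted at the origin on the work surface. World frame = base frame: x ahead of the robot, y to its left, z up, the work surface at z = 0. Lengths are in m, angles in rad, forces in N, time in s.
With the tool pointing down it reaches from about 0.425 to 0.925 m from the base axis. Payload 6.8 kg.
Tool frame: the origin (TCP) lies at the very end of the fingers, on their centre line; the grasp point (between the pads) lies 19 mm behind it; z points along the fingers, x is the direction in which the jaws open and shut, and the axes are right-handed (so a half turn about z gives the same grasp; the last joint's range is limited). The gripper opens to 85 mm and grips with 20 to 120 N. Pads are 22 mm wide; open, the fingers measure 114 mm over their backs; the gripper's body (76 mm by 85 mm) begins 54 mm behind the grasp point. The pads swing forward as they close: fully open they stand 13 mm farther back than shut.
Start: joints at [1.099, 0.477, 0.022, 1.555, -0.011, 1.109, -0.083], TCP at [0.24, -0.631, 0.231] pointing down, gripper open.
Joint ranges: [-2.96, 2.96], [-0.34, 2.1], [-1.41, 1.46], [0.24, 2.44], [-1.37, 4.51], [0.17, 1.92], [-2.96, 2.96]. Speed limits (rad/s): [2.39, 2.39, 3.14, 3.14, 3.14, 3.14, 3.14].

INTERFACE

Orientations are given as a unit quaternion [w, x, y, z].
In Python, from station import get_obs, read_camera, calibration, hand_in, recognise, outline_of, place_of gives the robot as it stands.
- The arm moves only by the tool move_arm, never from a script. Its argument "steps" is a list of rows, each an object with "fingers": the finger opening in mm, from 0 to 85.4; "translation": the shift along the world's x, y, z in mm, a list of three; "turn": the turn about the world's z in rad. In form: [{"fingers": fingers, "translation": [dx, dy, dz], "turn": turn}, ...]. A call has 1 to 10 rows; each row shifts and turns the commanded pose from where the row before left it; what a row does not reach is not made up. A row lasts 1/8 s, in which the tool goes at most 62.5 mm and 10.7 degrees, less where a joint would pass 70% of its speed; a pose out of reach is approached as far as the arm can. A call with a gripper value outside its range is refused whole. The fingers move at their own pace and stop on an object; "newtons" is the grip in N (left out, the last holds). Time passes only in rows, so rows that do not move let the fingers close. It gives the time, the measured TCP pose, the force and the opening at its end, in the units of the state.
- get_obs(): the state, without advancing time (a new reading comes with each control period).
- read_camera(name): name is "scene" or "side" or "wrist"; returns the picture (420x560x3 uint8, blue, green, red); there is no depth.
- calibration(name): a dict with "camera_matrix" (3x3 intrinsics, pixels), "rvec" (rotation vector, rad) and "tvec" (3), from world to camera coordinates, as OpenCV has them. Camera axes: x right, y down, z forward; pixel columns grow to the right and rows downward; lengths in m; the calibration is good to about 2 mm. A picture is of the moment at which its call begins: read the wrist's pose just before it. calibration takes no time and is no camera call; for the wrist camera it gives the pose at the moment of the call.
- hand_in(): hands the job in, once; it reports no verdict.
Trained networks look in the newest picture that a camera, given by its name, has taken for a name from the list of things; names that differ only in an ending like _2 or _b are one class to them, and where a whole thing is asked for, a point or a joint stands for the part that bears it (a point fixed in the world has none). Each returns a list of dicts, best first, with "conf" (0 to 1); they miss things now and then, are a little off and sometimes report something else, mostly with a low value. They report only what shows in the picture. A call takes as long as a camera call. They do not tell look-alikes from the thing itself.
- recognise(camera, name): "xy" ([column, row] in pixels, amid what is visible of it).
- outline_of(camera, name): "mask" (420x560 bool, what is visible of it) and "xy" ([column, row] in pixels, amid what is visible of it).
- place_of(camera, name): "xy" ([column, row] in pixels: a listed point, or the origin of a listed thing).
The state is a dict: "t": time; "q": joint angles; "joint_vel": joint speeds; "joint_torque": joint torques, N m; "eef_pos": TCP position; "tool_rot": TCP orientation; "contact_force": force on the tool from outside, world axes, zero at the start; "torque": the same for the moment, N m; "gripper_width": opening from 0.0 (shut) to 1.0 (fully open).
Only numpy, scipy, OpenCV 4.12 (cv2) and the standard library are available. Lean on these libraries where they do the work, as an engineer would, in place of code of your own. Each camera call takes 0.05 s, during which the arm holds its last target.

## Working session

There is one attempt and no reset: what is moved stays moved. The work goes in short steps, Python scripts to look and compute and a tool call to move; the robot and the scene stay as the last step left them, time stands still between calls to the robot, and variables do not carry over. Pictures are saved under pics/ and viewed, and the job is handed in when it is done.

Besides the shell and the picture viewer there is one more tool, called as name(argument=value, ...), one argument or row to a line, values as JSON. move_arm: Moves the arm, as the interface text tells. Its arguments: {"type":"object","properties":{"steps":{"type":"array"},"newtons":{"type":"number"}},"required":["steps"]}

```bash
ls; mkdir -p pics; python3 - <<'E'
from station import *
import cv2
o=get_obs();print(o)
for n in ("scene","side","wrist"):
    im=read_camera(n);cv2.imwrite(f"pics/{n}0.png",im)
    c=calibration(n);print(n,c)
    for k in ("mixer","toggle_tip","cradle_top","flask_mid","flask","cork_large","small_flask_mid","conical_mid","reagent_mid","beaker_mid"):
        if n=="wrist":continue
        print(k,[(r["conf"],[round(float(v)) for v in r["xy"]]) for r in place_of(n,k)])
print(get_obs()["t"])
E
```

```text
pics
{'t': 0.0, 'q': array([ 1.09889854,  0.47782255,  0.02234454,  1.5564654 , -0.01147933,
        1.10929273, -0.0831046 ]), 'joint_vel': array([-1.93957249e-03,  5.41903015e-04,  9.10837047e-04, -2.10608360e-03,
        3.80825083e-05, -2.12111785e-03, -1.75729236e-03]), 'joint_torque': array([ 2.74934964e-04, -5.96454370e+01,  1.60799671e+00, -2.81197768e+01,
        1.24534144e-02,  9.35180200e-03,  1.70994559e-05]), 'eef_pos': array([ 0.23994646, -0.63027205,  0.23030488]), 'tool_rot': array([-4.59928350e-04,  8.23360566e-01, -5.67517854e-01, -8.08149936e-04]), 'contact_force': array([0.23332235, 0.24313302, 0.36428737]), 'torque': array([ 0.00838485, -0.07235907,  0.02273618]), 'gripper_width': 0.9999342261865338}
scene {'camera_matrix': array([[385.43471596,   0.        , 284.40660896],
       [  0.        , 385.43471596, 207.75645426],
       [  0.        ,   0.        ,   1.        ]]), 'rvec': array([ 2.11822526,  1.53398851, -0.46907953]), 'tvec': array([-0.18248945, -0.32990475,  1.31475352])}
mixer [(0.56, [194, 285]), (0.23, [215, 191])]
toggle_tip [(0.67, [167, 228])
[... 733 characters left out ...]
(0.6, [270, 146]), (0.56, [225, 312])]
flask_mid [(0.69, [224, 288])]
flask [(0.68, [227, 314])]
cork_large [(0.89, [225, 312]), (0.88, [279, 267]), (0.87, [381, 357]), (0.83, [157, 334]), (0.73, [209, 180]), (0.7, [285, 359])]
small_flask_mid []
conical_mid [(0.75, [181, 246]), (0.16, [227, 311])]
reagent_mid [(0.91, [208, 180]), (0.28, [271, 149])]
beaker_mid [(0.89, [359, 215]), (0.54, [270, 149])]
wrist {'camera_matrix': array([[326.7357557 ,   0.        , 275.65783722],
       [  0.        , 326.7357557 , 210.77682613],
       [  0.        ,   0.        ,   1.        ]]), 'rvec': array([-2.35789671,  1.62566191,  0.2637012 ]), 'tvec': array([-0.67492324, -0.03993457,  0.38012724])}
1.15
```

View pics/scene0.png

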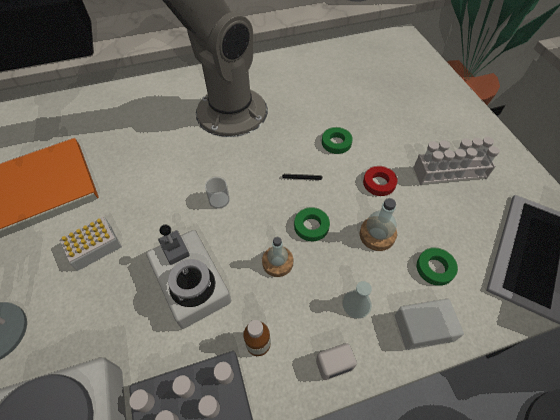

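View pics/side0.png

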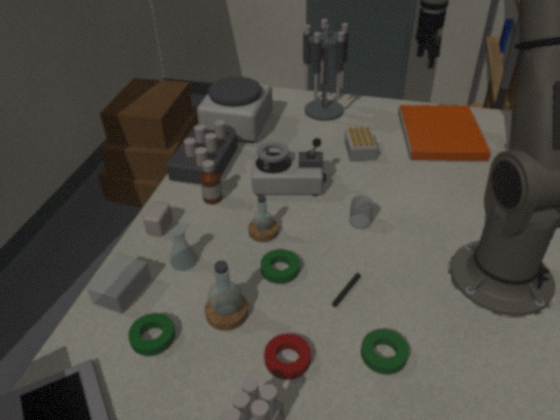

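```bash
cat > h.py <<'E'
import numpy as np, cv2
from station import *
def ray(n,xy,c=None):
    c=c or calibration(n);R=cv2.Rodrigues(c["rvec"])[0];t=c["tvec"]
    p=cv2.undistortPoints(np.array([[xy]],float),c["camera_matrix"],None)[0,0]
    return -R.T@t, R.T@np.array([p[0],p[1],1.])
def onz(n,xy,z,c=None):
    o,d=ray(n,xy,c);return o+d*(z-o[2])/d[2]
def proj(n,P,c=None):
    c=c or calibration(n)
    return cv2.projectPoints(np.array(P,float).reshape(-1,3),c["rvec"],c["tvec"],c["camera_matrix"],None)[0][:,0]
def tri(a,b,na="scene",nb="side"):
    o1,d1=ray(na,a);o2,d2=ray(nb,b)
    d1/=np.linalg.norm(d1);d2/=np.linalg.norm(d2)
    s=np.linalg.lstsq(np.c_[d1,-d2],o2-o1,rcond=None)[0]
    p,q=o1+s[0]*d1,o2+s[1]*d2
    return (p+q)/2,np.linalg.norm(p-q)
E
python3 - <<'E'
from h import *
np.set_printoptions(precision=4,suppress=True)
for k,a,b in (("tip",(167,228),(316,139)),("cradle",(192,278),(270,146)),("flaskmid",(384,218),(224,288)),("flask",(380,234),(227,314)),("con",(361,296),(181,246)),("reag",(260,335),(208,180)),("beak",(219,191),(359,215)),("mixer",(194,285),(290,182))):
    print(k,tri(a,b))
for z,k,a in ((0.119,"cradle",(192,278)),(.086,"fm",(384,218)),(.016,"fl",(380,234)),(0,"cork",(380,189)),(0,"cork",(377,235)),(0,"c",(309,228)),(.067,"sm",(279,247)),(0,"m",(194,285))): print(k,onz("scene",a,z))
for n in("scene","side"):
    c=calibration(n);R=cv2.Rodrigues(c["rvec"])[0];print(n,-R.T@c["tvec"])
E
```

```text
tip (array([ 0.5042, -0.2558,  0.1556]), np.float64(0.004762514790371102))
cradle (array([ 0.6296, -0.2277,  0.1319]), np.float64(0.00692649184954334))
flaskmid (array([0.5978, 0.2585, 0.0848]), np.float64(0.0014645517000632699))
flask (array([0.5978, 0.2643, 0.0044]), np.float64(0.005032005325508766))
con (array([0.7572, 0.1275, 0.0513]), np.float64(0.0029180501798043166))
reag (array([ 0.7765, -0.1189,  0.0701]), np.float64(0.00030622022288308884))
beak (array([ 0.3514, -0.1134,  0.0337]), np.float64(0.00851154040223806))
mixer (array([ 0.5804, -0.2421,  0.002 ]), np.float64(0.01577368612535233))
cradle [ 0.6265 -0.2271  0.119 ]
fm [0.5991 0.2583 0.086 ]
fl [0.6055 0.2601 0.016 ]
cork [0.4598 0.3355 0.    ]
cork [0.5983 0.2584 0.    ]
c [0.5204 0.0914 0.    ]
sm [ 0.5856 -0.0151  0.067 ]
m [ 0.5869 -0.238   0.    ]
scene [ 1.0185 -0.147   0.901 ]
side [0.2806 0.9509 0.9211]
```

```bash
python3 - <<'E'
import cv2,numpy as np
s=cv2.imread("pics/scene0.png");d=cv2.imread("pics/side0.png")
cv2.imwrite("pics/mix_s.png",cv2.resize(s[215:335,135:265],None,fx=5,fy=5,interpolation=cv2.INTER_CUBIC)[:600])
cv2.imwrite("pics/mix_d.png",cv2.resize(d[130:210,235:345],None,fx=7,fy=7,interpolation=cv2.INTER_CUBIC))
cv2.imwrite("pics/fl_s.png",cv2.resize(s[185:285,250:410],None,fx=5,fy=5,interpolation=cv2.INTER_CUBIC))
E
```

```text
(no output)
```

View pics/mix_s.png

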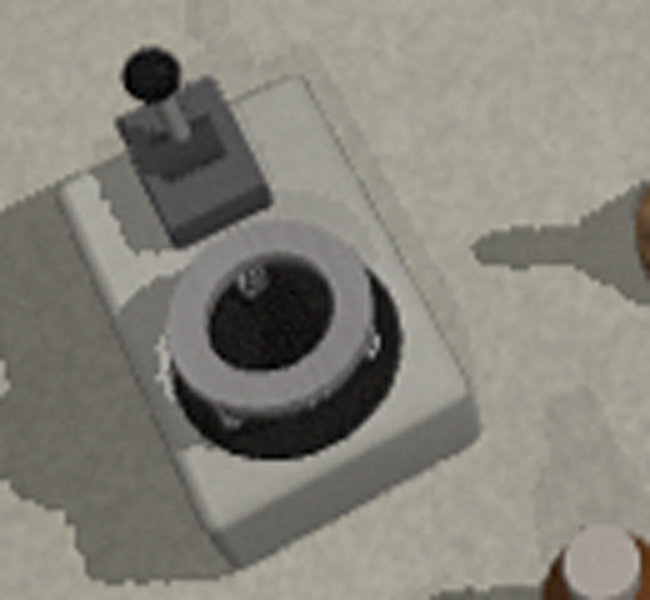

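View pics/mix_d.png

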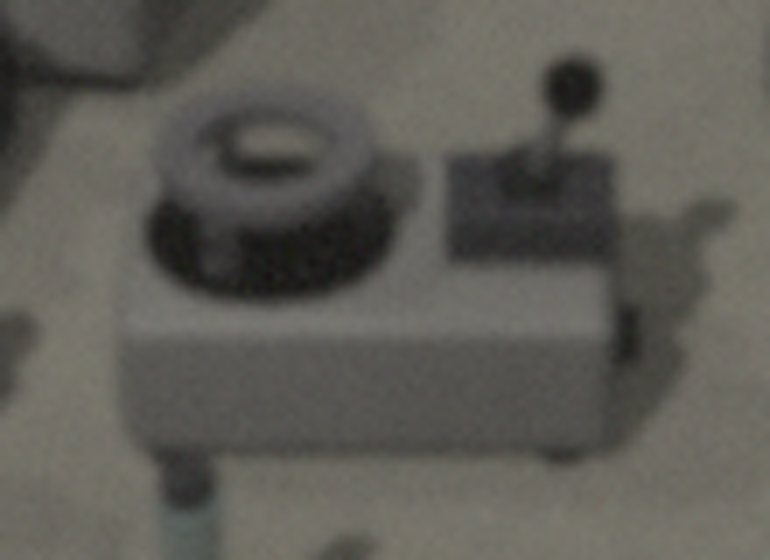

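View pics/fl_s.png

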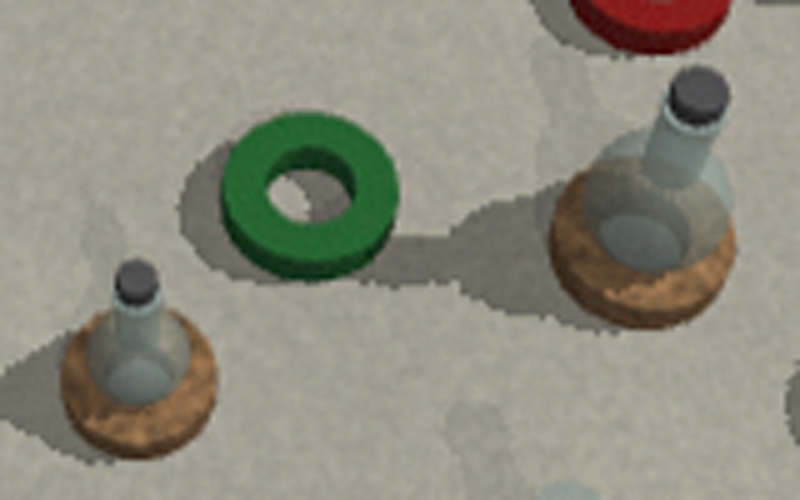

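```bash
python3 - <<'E'
from h import *
np.set_printoptions(precision=4,suppress=True)
print("ring",tri((188.9,276.9),(272.8,151)), onz("scene",(188.9,276.9),.119),onz("side",(272.8,151),.119))
print("ball",tri((165.3,229.9),(316.8,142.4)))
# mixer top corners scene z=.075: crop px
for p in ((62,185),(298,78),(478,410),(215,530)): print(onz("scene",(p[0]/5+135,p[1]/5+215),.075))
print("stopper top", tri((250+697/5,185+88/5),(221.5,266)), onz("scene",(250+697/5,185+85/5),.156),onz("side",(221.5,266),.156))
print("cork ", onz("scene",(250+643/5,185+235/5),.025))
print(proj("scene",[[.5978,.2585,.156],[.5978,.2585,.016]]),proj("side",[[.5978,.2585,.156],[.5978,.2585,.016]]))
E
```

```text
ring (array([ 0.6202, -0.2333,  0.1155]), np.float64(0.00047849529106197574)) [ 0.6218 -0.2331  0.119 ] [ 0.6189 -0.2279  0.119 ]
ball (array([ 0.5013, -0.2611,  0.143 ]), np.float64(0.001316165571635905))
[ 0.5044 -0.3209  0.075 ]
[ 0.4804 -0.202   0.075 ]
[ 0.6767 -0.158   0.075 ]
[ 0.6941 -0.2788  0.075 ]
stopper top (array([0.597 , 0.2576, 0.1512]), np.float64(0.00048122327707662035)) [0.5983 0.256  0.156 ] [0.5949 0.2618 0.156 ]
cork  [0.603  0.2552 0.025 ]
[[390.2608 201.5476]
 [378.1666 231.806 ]] [[220.6755 264.6418]
 [226.3355 309.0264]]
```

The larger flask is the right one in the scene view, at (380,225); its cork is about 37 px wide. The other round flask, at (278,255), is visibly smaller with a cork of about 31 px. The mixer is at scene (189,277), ring ≈ (0.621,-0.232), toggle ball ≈ (0.501,-0.261,0.143), yaw ≈ 0.22.

First I move behind the lever with the fingers shut.

move_arm(
  steps=[
    {"fingers": 0,"translation": [27,45,0],"turn": -0.14},
    {"fingers": 0,"translation": [27,45,0],"turn": 0},
    {"fingers": 0,"translation": [27,45,0],"turn": 0},
    {"fingers": 0,"translation": [27,45,0],"turn": 0},
    {"fingers": 0,"translation": [27,45,0],"turn": 0},
    {"fingers": 0,"translation": [27,45,0],"turn": 0},
    {"fingers": 0,"translation": [27,45,0],"turn": 0},
    {"fingers": 0,"translation": [27,45,0],"turn": 0},
    {"fingers": 0,"translation": [0,0,0],"turn": 0},
    {"fingers": 0,"translation": [0,0,0],"turn": 0},
  ],
)

```text
t: 2.4
eef_pos: [0.456, -0.2713, 0.2314]
tool_rot: [0.0, 0.782, -0.624, 0.0]
contact_force: [-0.0, -0.7, -0.4]
gripper_width: 0.003
```

move_arm(
  steps=[
    {"fingers": 0,"translation": [0,0,-35],"turn": 0},
    {"fingers": 0,"translation": [0,0,-35],"turn": 0},
    {"fingers": 0,"translation": [0,0,-30],"turn": 0},
    {"fingers": 0,"translation": [0,0,0],"turn": 0},
  ],
)

```text
t: 2.9
eef_pos: [0.4537, -0.2717, 0.1294]
tool_rot: [0.001, 0.781, -0.625, -0.002]
contact_force: [1.0, -0.1, 0.3]
gripper_width: 0.001
```

```bash
python3 - <<'E'
import cv2
from station import *
print(get_obs()["eef_pos"],get_obs()["contact_force"])
s=read_camera("scene");d=read_camera("side")
a=cv2.resize(s[170:290,110:240],None,fx=3,fy=4);b=cv2.resize(d[90:210,235:365],None,fx=3,fy=4)
cv2.imwrite("pics/pre.png",cv2.hconcat([a,b]))
E
```

```text
[ 0.45370061 -0.27167705  0.1294216 ] [ 1.04362537 -0.14377044  0.33951451]
```

View pics/pre.png

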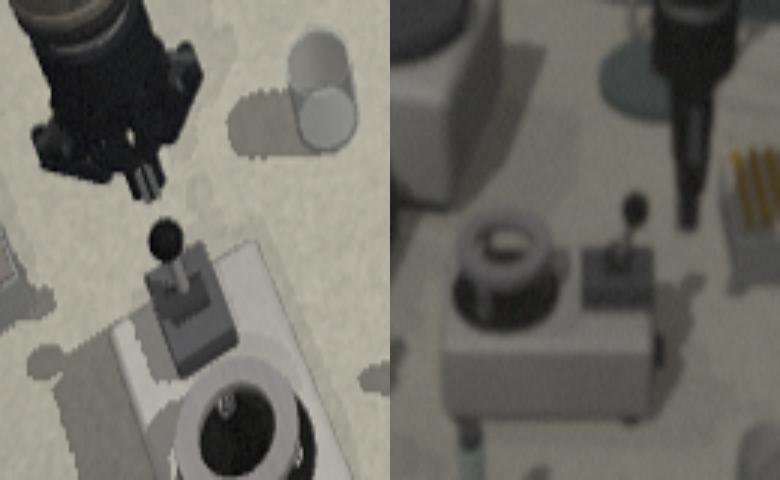

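The fingers stand just in front of the lever and in line with it, left panel (150,185) against the ball at (165,240). I push.

move_arm(
  steps=[
    {"fingers": 0,"translation": [14,3.2,0],"turn": 0},
    {"fingers": 0,"translation": [14,3.2,0],"turn": 0},
    {"fingers": 0,"translation": [14,3.2,0],"turn": 0},
    {"fingers": 0,"translation": [14,3.2,0],"turn": 0},
    {"fingers": 0,"translation": [10,2.3,0],"turn": 0},
    {"fingers": 0,"translation": [5,1.2,0],"turn": 0},
    {"fingers": 0,"translation": [0,0,0],"turn": 0},
  ],
)

```text
t: 3.88
eef_pos: [0.5186, -0.2572, 0.1296]
tool_rot: [0.006, 0.78, -0.625, -0.007]
contact_force: [-23.5, -4.1, 13.2]
gripper_width: 0.004
```

```bash
python3 - <<'E'
import cv2
from station import *
print(get_obs()["eef_pos"],get_obs()["contact_force"])
s=read_camera("scene");d=read_camera("side")
a=cv2.resize(s[170:290,110:240],None,fx=3,fy=4);b=cv2.resize(d[90:210,235:365],None,fx=3,fy=4)
cv2.imwrite("pics/push.png",cv2.hconcat([a,b]))
E
```

```text
[ 0.51855438 -0.25716465  0.12959299] [-23.46846454  -4.14375239  13.16565384]
```

View pics/push.png

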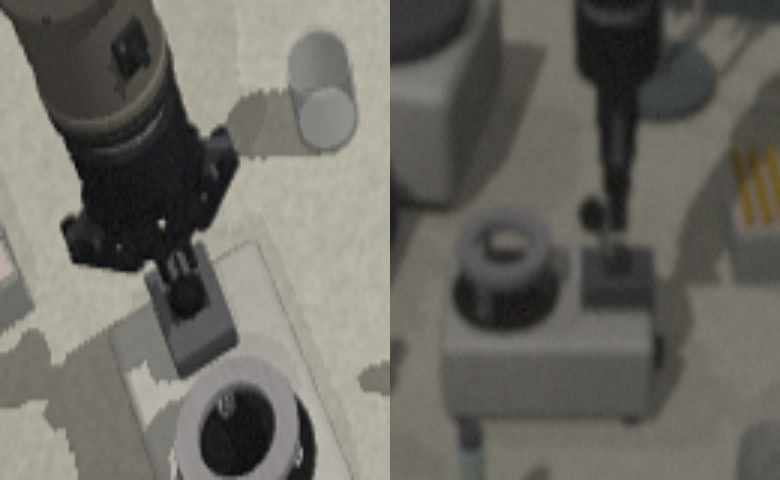

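Force has risen to 23 N, so the lever appears to be at its stop. I back off, rise and check.

move_arm(
  steps=[
    {"fingers": 0,"translation": [-15,-3.4,0],"turn": 0},
    {"fingers": 0,"translation": [-15,-3.4,0],"turn": 0},
    {"fingers": 0,"translation": [0,0,40],"turn": 0},
    {"fingers": 0,"translation": [0,0,50],"turn": 0},
    {"fingers": 85,"translation": [0,30,40],"turn": 0},
    {"fingers": 85,"translation": [0,40,0],"turn": 0},
  ],
)

```text
t: 4.72
eef_pos: [0.4996, -0.1916, 0.2653]
tool_rot: [-0.002, 0.781, -0.624, 0.004]
contact_force: [0.3, 1.0, 0.1]
gripper_width: 0.415
```

```bash
python3 - <<'E'
import cv2
from h import *
print(get_obs()["eef_pos"],get_obs()["contact_force"])
s=read_camera("scene");d=read_camera("side")
print(place_of("scene","toggle_tip"),place_of("side","toggle_tip"))
a=cv2.resize(s[170:290,110:240],None,fx=3,fy=4);b=cv2.resize(d[90:210,235:365],None,fx=3,fy=4)
cv2.imwrite("pics/push2.png",cv2.hconcat([a,b]))
E
```

```text
[ 0.49955349 -0.19163945  0.26525292] [0.28171705 0.96027079 0.08391425]
[{'xy': [189.9, 276.4], 'conf': 0.64}, {'xy': [172.1, 243.5], 'conf': 0.4}] []
```

View pics/push2.png

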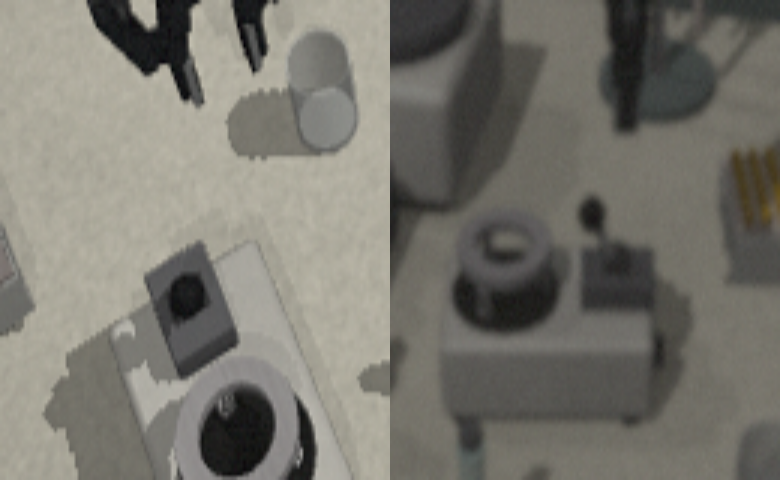

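```bash
python3 - <<'E'
from h import *
print("ball",tri((172.2,243.8),(302.2,143.1)))
for p in ([.5978,.2585,.156],[.5978,.2585,.114]): print(p)
E
```

```text
ball (array([ 0.54081881, -0.25219035,  0.14054782]), np.float64(0.0014646583493724676))
[0.5978, 0.2585, 0.156]
[0.5978, 0.2585, 0.114]
```

The lever ball moved about 40 mm towards the ring, to (0.541,-0.252). That matches its predicted end stop, so the toggle is on. Next I go above the larger flask.

move_arm(
  steps=[
    {"fingers": 85,"translation": [10,45,0],"turn": 0},
    {"fingers": 85,"translation": [10,45,0],"turn": 0},
    {"fingers": 85,"translation": [10,45,0],"turn": 0},
    {"fingers": 85,"translation": [10,45,0],"turn": 0},
    {"fingers": 85,"translation": [10,45,0],"turn": 0},
    {"fingers": 85,"translation": [10,45,0],"turn": 0},
    {"fingers": 85,"translation": [10,45,0],"turn": 0},
    {"fingers": 85,"translation": [10,45,0],"turn": 0},
    {"fingers": 85,"translation": [10,45,0],"turn": 0},
    {"fingers": 85,"translation": [8,45,0],"turn": 0},
  ],
)

```text
t: 6.18
eef_pos: [0.5965, 0.2585, 0.2605]
tool_rot: [0.0, 0.781, -0.625, 0.0]
contact_force: [0.5, -0.2, 0.9]
gripper_width: 0.997
```

move_arm(
  steps=[
    {"fingers": 85,"translation": [0,0,0],"turn": 0},
    {"fingers": 85,"translation": [0,0,0],"turn": 0},
  ],
)

```text
t: 6.42
eef_pos: [0.5958, 0.257, 0.2605]
tool_rot: [0.001, 0.781, -0.624, 0.0]
contact_force: [0.2, -1.1, -1.2]
gripper_width: 0.996
```

```bash
python3 - <<'E'
import cv2
from h import *
print(get_obs()["eef_pos"])
c=calibration("wrist")
w=read_camera("wrist");cv2.imwrite("pics/w1.png",w)
print(proj("wrist",[[.598,.258,.156],[.598,.258,.086],[.598,.258,.025]],c))
for k in ("flask_mid","cork_large"): print(k,place_of("wrist",k))
E
```

```text
[0.59579393 0.25698493 0.26046774]
[[275.28857103 207.83922464]
 [275.25328905 186.12544149]
 [275.23249889 173.33044046]]
flask_mid [{'xy': [272.7, 182.9], 'conf': 0.89}]
cork_large [{'xy': [377.4, 253.0], 'conf': 0.78}, {'xy': [211.7, 379.5], 'conf': 0.77}, {'xy': [192.2, 265.4], 'conf': 0.64}]
```

View pics/w1.png

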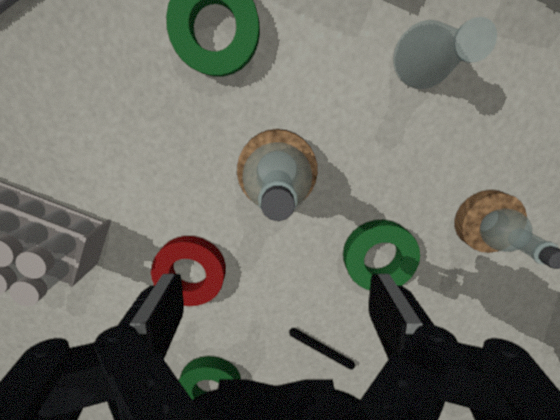

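```bash
python3 - <<'E'
from h import *
print(onz("wrist",(278,201.5),.156),onz("wrist",(272.7,182.9),.086),onz("wrist",(277,168),.025))
E
```

```text
[0.60348751 0.25650221 0.156     ] [0.60064416 0.26067633 0.086     ] [0.6046828  0.25686306 0.025     ]
```

The large flask's stopper is at (278,202), centred between the jaws, so I descend.

move_arm(
  steps=[
    {"fingers": 85,"translation": [5,0.5,-35],"turn": 0},
    {"fingers": 85,"translation": [0,0,-35],"turn": 0},
    {"fingers": 85,"translation": [0,0,-35],"turn": 0},
    {"fingers": 85,"translation": [0,0,-25],"turn": 0},
    {"fingers": 85,"translation": [0,0,-20],"turn": 0},
    {"fingers": 85,"translation": [0,0,-15],"turn": 0},
    {"fingers": 85,"translation": [0,0,0],"turn": 0},
    {"fingers": 85,"translation": [0,0,0],"turn": 0},
  ],
)

```text
t: 7.58
eef_pos: [0.6008, 0.2595, 0.0972]
tool_rot: [-0.001, 0.782, -0.624, 0.0]
contact_force: [-0.3, 0.5, 0.3]
gripper_width: 0.996
```

```bash
python3 - <<'E'
import cv2
from h import *
print(get_obs()["eef_pos"],get_obs()["contact_force"])
s=read_camera("scene");d=read_camera("side");w=read_camera("wrist")
a=cv2.resize(s[150:250,330:430],(400,400));b=cv2.resize(d[230:330,170:270],(400,400))
cv2.imwrite("pics/g1.png",cv2.hconcat([a,b]));cv2.imwrite("pics/w2.png",w)
E
```

```text
[0.60081081 0.25949888 0.09722736] [-0.34872593  0.50293074  0.3009931 ]
```

View pics/g1.png

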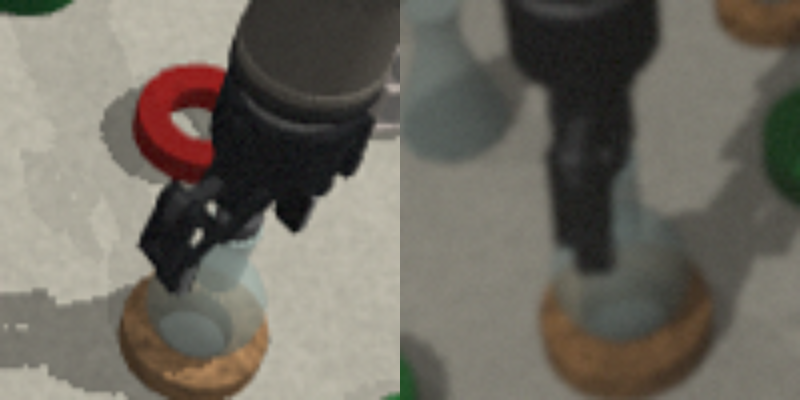

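View pics/w2.png

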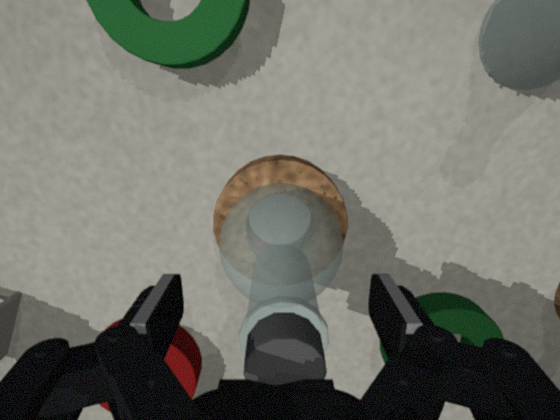

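```bash
python3 - <<'E'
from h import *
o=get_obs();p=o["eef_pos"];j=np.array([.222,-.975,0])
for n,off,sc in (("scene",(330,150),4),("side",(170,230),4)):
    P=proj(n,[p,p+[0,0,.013]+j*.045,p+[0,0,.013]-j*.045,[.600,.258,.092],[.600,.258,.138],[.600,.258,.156]])
    print(n,(P-off)*sc+([400,0] if n=="side" else [0,0]))
w=proj("wrist",[[.600,.258,.156],[.6,.258,.138],[.6,.258,.016]]);print(w)
for px,z in (((286,388),.156),((285,318),.138),((280,218),.016)): print(onz("wrist",px,z))
E
```

```text
scene [[222.96266292 263.82690097]
 [169.9223004  284.07099191]
 [283.74595361 221.40284793]
 [218.35627548 268.12888139]
 [235.071778   226.52077374]
 [241.9920032  209.29499936]]
side [[606.71966155 216.89770804]
 [614.09878818 138.45608312]
 [594.33696798 265.7969545 ]
 [609.89356631 221.84808127]
 [602.12144718 161.62791345]
 [598.96464742 137.16830239]]
[[280.80120059 373.47466016]
 [280.08261469 335.74935029]
 [277.92420492 222.43419037]]
[0.59449476 0.2549604  0.156     ]
[0.60808853 0.25801723 0.138     ]
[0.60368472 0.25729839 0.016     ]
```

Alignment is good, with the neck between the pads. I close with 60 N.

move_arm(
  newtons=60,
  steps=[
    {"fingers": 20,"translation": [-1,0,0],"turn": 0},
    {"fingers": 20,"translation": [0,0,0],"turn": 0},
    {"fingers": 20,"translation": [0,0,0],"turn": 0},
    {"fingers": 20,"translation": [0,0,0],"turn": 0},
    {"fingers": 20,"translation": [0,0,0],"turn": 0},
    {"fingers": 20,"translation": [0,0,0],"turn": 0},
  ],
)

```text
t: 8.48
eef_pos: [0.5995, 0.2585, 0.0964]
tool_rot: [0.0, 0.781, -0.624, 0.0]
contact_force: [0.9, -2.9, 3.5]
gripper_width: 0.335
```

move_arm(
  steps=[
    {"fingers": 20,"translation": [0,0,10],"turn": 0},
    {"fingers": 20,"translation": [0,0,20],"turn": 0},
    {"fingers": 20,"translation": [0,0,30],"turn": 0},
    {"fingers": 20,"translation": [0,0,35],"turn": 0},
    {"fingers": 20,"translation": [0,0,35],"turn": 0},
    {"fingers": 20,"translation": [0,0,30],"turn": 0},
    {"fingers": 20,"translation": [0,0,0],"turn": 0},
    {"fingers": 20,"translation": [0,0,0],"turn": 0},
  ],
)

```text
t: 9.48
eef_pos: [0.5986, 0.2591, 0.2558]
tool_rot: [0.0, 0.782, -0.624, -0.0]
contact_force: [-0.2, 0.2, -1.1]
gripper_width: 0.339
```

```bash
python3 - <<'E'
import cv2
from h import *
o=get_obs();print(o["eef_pos"],o["contact_force"],o["gripper_width"])
s=read_camera("scene");d=read_camera("side");w=read_camera("wrist")
cv2.imwrite("pics/s3.png",cv2.resize(s[90:290,300:500],(600,600)))
cv2.imwrite("pics/d3.png",cv2.resize(d[140:340,130:330],(600,600)))
E
```

```text
[0.59856177 0.25914064 0.2558214 ] [-0.15383506  0.20855735 -1.08980223] 0.33941047299190724
```

View pics/s3.png

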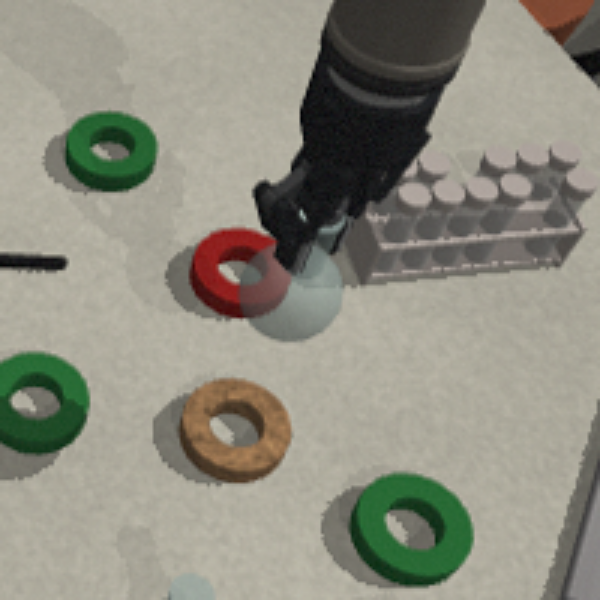

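View pics/d3.png

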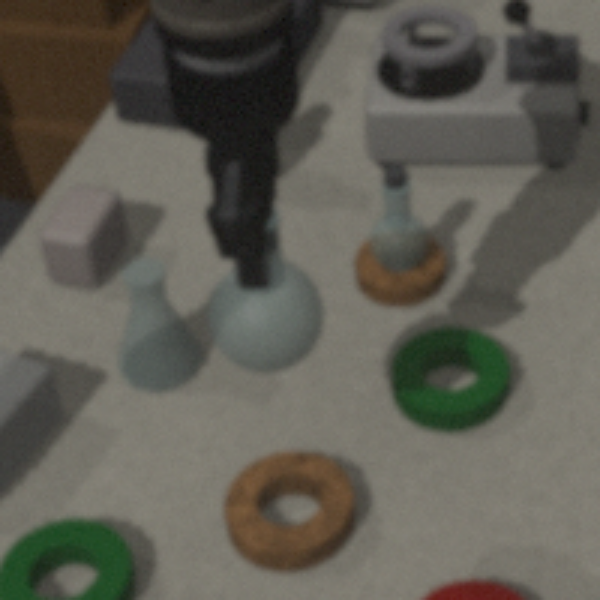

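```bash
python3 - <<'E'
from h import *
print(tri((396.6,186.3),(218.5,244.8)))
E
```

```text
(array([0.59660806, 0.26001313, 0.21339999]), np.float64(0.00048481540128949885))
```

Lifted off cleanly. Ball centre is at scene (397,186) and side (218,245), so 3D (0.597,0.260,0.213), upright. I carry it over the ring.

move_arm(
  steps=[
    {"fingers": 20,"translation": [2,-25,0],"turn": 0},
    {"fingers": 20,"translation": [2,-45,0],"turn": 0},
    {"fingers": 20,"translation": [2,-45,0],"turn": 0},
    {"fingers": 20,"translation": [2,-45,0],"turn": 0},
    {"fingers": 20,"translation": [2,-45,0],"turn": 0},
    {"fingers": 20,"translation": [2,-45,0],"turn": 0},
    {"fingers": 20,"translation": [2,-45,0],"turn": 0},
    {"fingers": 20,"translation": [2,-45,0],"turn": 0},
    {"fingers": 20,"translation": [2,-45,0],"turn": 0},
    {"fingers": 20,"translation": [2,-45,0],"turn": 0},
  ],
)

```text
t: 10.88
eef_pos: [0.6187, -0.1721, 0.2552]
tool_rot: [0.0, 0.782, -0.624, -0.001]
contact_force: [-0.4, -0.1, -1.2]
gripper_width: 0.333
```

move_arm(
  steps=[
    {"fingers": 20,"translation": [2,-40,0],"turn": 0},
    {"fingers": 20,"translation": [1,-23,0],"turn": 0},
    {"fingers": 20,"translation": [0,0,-5],"turn": 0},
    {"fingers": 20,"translation": [0,0,0],"turn": 0},
    {"fingers": 20,"translation": [0,0,0],"turn": 0},
  ],
)

```text
t: 11.5
eef_pos: [0.6226, -0.2314, 0.2512]
tool_rot: [-0.0, 0.783, -0.623, -0.0]
contact_force: [-0.2, -0.3, -2.4]
gripper_width: 0.333
```

```bash
python3 - <<'E'
import cv2
from h import *
o=get_obs();print(o["eef_pos"],o["contact_force"],o["gripper_width"])
s=read_camera("scene");d=read_camera("side")
cv2.imwrite("pics/s4.png",cv2.resize(s[200:320,130:250],(600,600)))
cv2.imwrite("pics/d4.png",cv2.resize(d[80:200,220:340],(600,600)))
E
```

```text
[ 0.62258227 -0.23143496  0.25123087] [-0.17793846 -0.32770781 -2.40143013] 0.33326302177643014
```

View pics/s4.png

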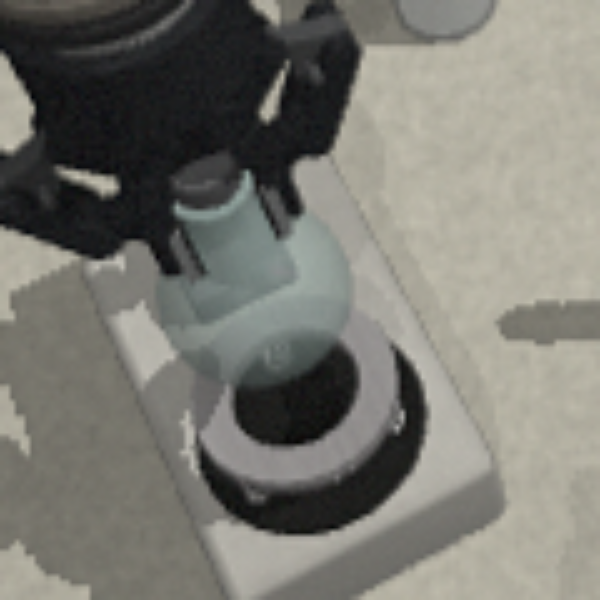

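View pics/d4.png

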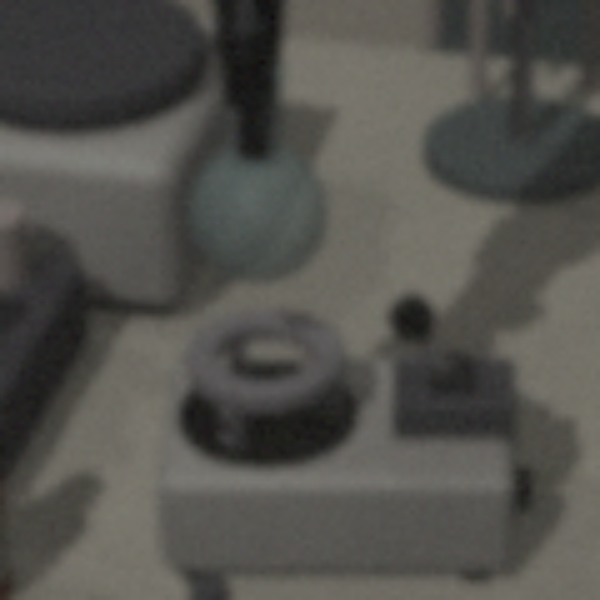

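```bash
python3 - <<'E'
from h import *
b,e=tri((181,258.2),(271.4,122));print(b,e)
r,e=tri((188.8,276.9),(273.6,150.8));print(r,e)
# vertical drop predicted pixels
for n in("scene","side"): print(n,proj(n,[b,[b[0],b[1],r[2]],r,[.6286,-.231,.119]]))
E
```

```text
[ 0.62187259 -0.23124374  0.20891583] 0.0014255654200106885
[ 0.61902599 -0.23411597  0.11517278] 0.001559928824634795
scene [[180.74199977 257.95009512]
 [190.07717908 277.41965917]
 [188.54233746 276.65513562]
 [190.40257886 279.38393967]]
side [[271.18396197 122.15343285]
 [272.12520348 151.37444525]
 [273.36737733 150.95109598]
 [269.75328312 149.97898793]]
```

move_arm(
  steps=[
    {"fingers": 20,"translation": [-1.5,-2,-10],"turn": 0},
    {"fingers": 20,"translation": [0,0,-15],"turn": 0},
    {"fingers": 20,"translation": [0,0,-15],"turn": 0},
    {"fingers": 20,"translation": [0,0,-10],"turn": 0},
    {"fingers": 20,"translation": [0,0,-5],"turn": 0},
    {"fingers": 20,"translation": [0,0,0],"turn": 0},
    {"fingers": 20,"translation": [0,0,0],"turn": 0},
  ],
)

```text
t: 12.48
eef_pos: [0.6211, -0.2359, 0.1969]
tool_rot: [-0.0, 0.782, -0.624, 0.0]
contact_force: [0.3, -0.0, -3.4]
gripper_width: 0.334
```

```bash
python3 - <<'E'
import cv2
from h import *
o=get_obs();print(o["eef_pos"],o["contact_force"],o["gripper_width"])
s=read_camera("scene");d=read_camera("side")
a=cv2.resize(s[210:310,140:240],(400,400));b=cv2.resize(d[90:190,220:320],(400,400))
cv2.imwrite("pics/p5.png",cv2.hconcat([a,b]))
E
```

```text
[ 0.62109011 -0.23594499  0.19687595] [ 0.33686891 -0.01728187 -3.37260629] 0.33350898011463237
```

View pics/p5.png

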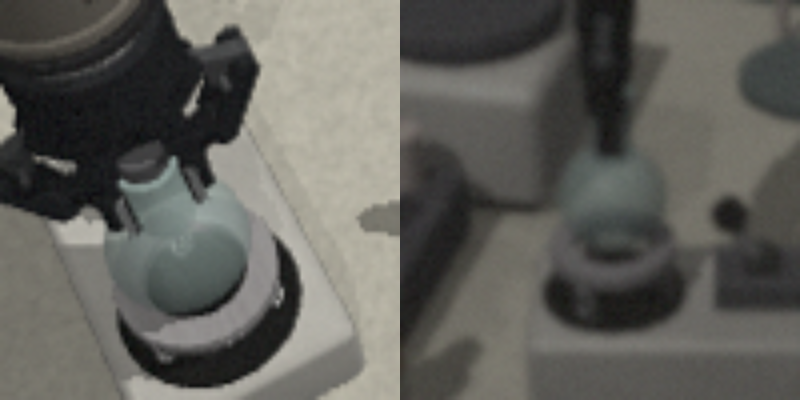

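```bash
python3 - <<'E'
from h import *
s=cv2.imread("pics/p5.png")
for r in ([.6218,-.2331],[.619,-.2341]):
  for n,off,ad in(("scene",(140,210),0),("side",(220,90),400)):
    print(n,(proj(n,[[*r,.155],[*r,.119]])-off)*4+[ad,0])
print("ball tri",tri((140+177/4,210+240/4),(220+214.5/4,90+195/4)))
for n in("scene","side"): read_camera(n);m=outline_of(n,"flask");print(n,[(q["conf"],q["xy"],cv2.boundingRect(q["mask"].astype(np.uint8))) for q in m[:2]])
cv2.imwrite("pics/s6.png",cv2.resize(read_camera("scene")[225:305,145:225],(600,600),interpolation=cv2.INTER_CUBIC))
E
```

```text
scene [[181.78430554 239.28933481]
 [195.51878759 267.64306576]]
side [[607.74088423 195.63377885]
 [609.14094008 239.5082003 ]]
scene [[178.9659652  235.20978797]
 [192.77835448 263.66307028]]
side [[612.02697163 195.36462427]
 [613.36004844 239.23723966]]
ball tri (array([ 0.61905644, -0.23653347,  0.15295642]), np.float64(0.0026123664000860833))
scene [(0.89, [184.0, 272.9], (166, 246, 37, 43))]
side [(0.9, [272.0, 140.0], (259, 126, 27, 25))]
```

View pics/s6.png

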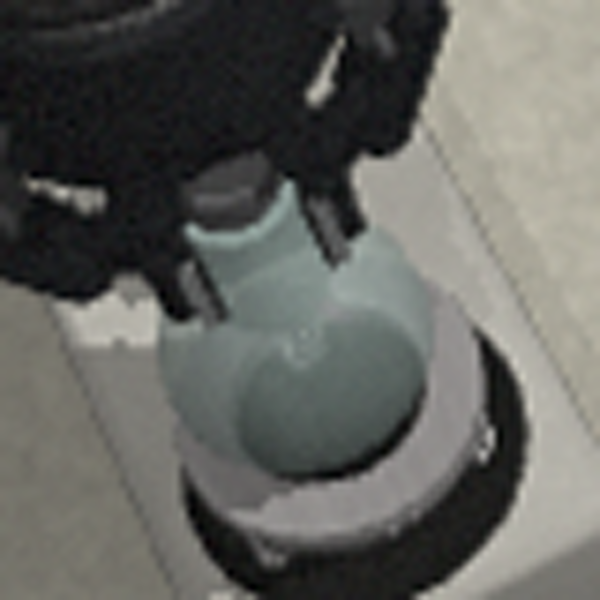

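The ball is about 2 mm too far in -y relative to the ring (ball centre column 184.5, expected ≈185.5–186). I correct this and press down gently.

move_arm(
  steps=[
    {"fingers": 20,"translation": [0,2,-2],"turn": 0},
    {"fingers": 20,"translation": [0,0,-3],"turn": 0},
    {"fingers": 20,"translation": [0,0,-3],"turn": 0},
    {"fingers": 20,"translation": [0,0,-3],"turn": 0},
    {"fingers": 20,"translation": [0,0,-3],"turn": 0},
    {"fingers": 20,"translation": [0,0,0],"turn": 0},
  ],
)

```text
t: 13.58
eef_pos: [0.6213, -0.2342, 0.1828]
tool_rot: [-0.0, 0.782, -0.624, 0.001]
contact_force: [1.3, -1.2, 2.8]
gripper_width: 0.338
```

move_arm(
  steps=[
    {"fingers": 20,"translation": [0,0,-3],"turn": 0},
    {"fingers": 20,"translation": [0,0,-3],"turn": 0},
    {"fingers": 20,"translation": [0,0,0],"turn": 0},
    {"fingers": 20,"translation": [0,0,0],"turn": 0},
  ],
)

```text
t: 14.08
eef_pos: [0.6213, -0.2342, 0.1768]
tool_rot: [-0.0, 0.782, -0.624, 0.001]
contact_force: [2.1, -1.8, 6.2]
gripper_width: 0.339
```

move_arm(
  steps=[
    {"fingers": 20,"translation": [1,-1,-3],"turn": 0},
    {"fingers": 20,"translation": [0,0,-3],"turn": 0},
    {"fingers": 20,"translation": [0,0,-2],"turn": 0},
    {"fingers": 20,"translation": [0,0,0],"turn": 0},
    {"fingers": 20,"translation": [0,0,0],"turn": 0},
  ],
)

```text
t: 14.7
eef_pos: [0.6218, -0.2345, 0.1691]
tool_rot: [-0.0, 0.782, -0.624, 0.0]
contact_force: [-0.4, -0.1, 8.4]
gripper_width: 0.339
```

move_arm(
  steps=[
    {"fingers": 20,"translation": [0,0,-2],"turn": 0},
    {"fingers": 20,"translation": [0,0,-2],"turn": 0},
    {"fingers": 20,"translation": [0,0,0],"turn": 0},
    {"fingers": 20,"translation": [0,0,0],"turn": 0},
  ],
)

```text
t: 15.2
eef_pos: [0.6219, -0.2345, 0.1653]
tool_rot: [-0.0, 0.782, -0.624, 0.0]
contact_force: [-0.7, 0.4, 10.4]
gripper_width: 0.339
```

move_arm(
  steps=[
    {"fingers": 20,"translation": [0,0,-2],"turn": 0},
    {"fingers": 20,"translation": [0,0,0],"turn": 0},
    {"fingers": 20,"translation": [0,0,0],"turn": 0},
  ],
)

```text
t: 15.58
eef_pos: [0.622, -0.2345, 0.1635]
tool_rot: [-0.0, 0.782, -0.624, 0.0]
contact_force: [-0.4, 0.4, 11.9]
gripper_width: 0.341
```

move_arm(
  steps=[
    {"fingers": 20,"translation": [0,0,-2],"turn": 0},
    {"fingers": 20,"translation": [0,0,0],"turn": 0},
    {"fingers": 20,"translation": [0,0,0],"turn": 0},
  ],
)

```text
t: 15.95
eef_pos: [0.6221, -0.2345, 0.1618]
tool_rot: [-0.0, 0.782, -0.624, 0.0]
contact_force: [-1.9, 0.4, 12.2]
gripper_width: 0.334
```

move_arm(
  steps=[
    {"fingers": 20,"translation": [0,0,-2],"turn": 0},
    {"fingers": 20,"translation": [0,0,0],"turn": 0},
    {"fingers": 20,"translation": [0,0,0],"turn": 0},
  ],
)

```text
t: 16.32
eef_pos: [0.6227, -0.2352, 0.1614]
tool_rot: [-0.0, 0.782, -0.624, 0.001]
contact_force: [-3.6, 0.9, 19.3]
gripper_width: 0.338
```

```bash
python3 - <<'E'
import cv2
from h import *
o=get_obs();print(o["eef_pos"],o["contact_force"],o["gripper_width"])
s=read_camera("scene");d=read_camera("side")
a=cv2.resize(s[210:310,140:240],(400,400));b=cv2.resize(d[90:190,220:320],(400,400))
cv2.imwrite("pics/p7.png",cv2.hconcat([a,b]))
print(proj("side",[[.621,-.234,.119],[.621,-.234,.095]]))
E
```

```text
[ 0.62268564 -0.23517525  0.16141813] [-3.55414146  0.90168165 19.28790011] 0.33813488254867535
[[272.64337632 149.74068199]
 [272.86695934 156.86401119]]
```

View pics/p7.png

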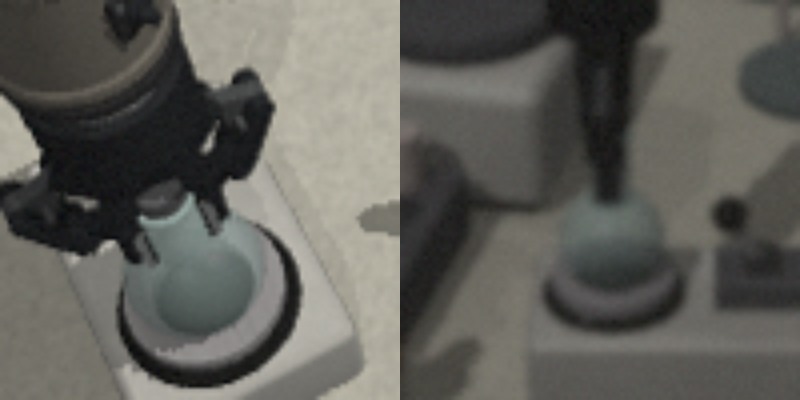

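The ring is now flush at the bottom and the force stepped from 12 to 19 N without further travel, which marks the bottom stop. The flask is upright and the lever still leans to the ring, at (730,213). I let it settle and check that the hold is stable.

move_arm(
  steps=[
    {"fingers": 20,"translation": [0,0,0],"turn": 0},
    {"fingers": 20,"translation": [0,0,0],"turn": 0},
    {"fingers": 20,"translation": [0,0,0],"turn": 0},
    {"fingers": 20,"translation": [0,0,0],"turn": 0},
    {"fingers": 20,"translation": [0,0,0],"turn": 0},
  ],
)

```text
t: 17.05
eef_pos: [0.6227, -0.2352, 0.1614]
tool_rot: [-0.0, 0.782, -0.624, 0.001]
contact_force: [-2.7, 1.6, 18.7]
gripper_width: 0.334
```

```bash
python3 - <<'E'
from station import *
o=get_obs();print(o["t"],o["eef_pos"],o["contact_force"])
print(hand_in())
E
```

```text
17.05 [ 0.62268295 -0.23515846  0.16140024] [-2.73895583  1.5848556  18.6615295 ]
the job is handed in; nothing more can be done
None
```

I switched the mixer on, set the larger flask upright in the sprung ring and pressed it to the bottom stop. I handed in at 17 s with the arm still holding and pressing it; no verdict was reported.

- **Toggle:** the tip moved about 40 mm towards the ring, and the push reached 23 N at the end. It stopped within 2 mm of its predicted end position and still leaned to the ring in the last picture.
- **Pressing:** the upward force rose along the spring to about 12 N. It then jumped to about 19 N with almost no further travel, and the pictures show the ring fully down. It held steady at about 19 N for the last 0.7 s, with a sideways force of about 3 N.
- **Position:** the measured ring centre varied by 3–5 mm between views. I corrected for this from the pictures and the sideways force while pressing, and the tool ended within about 3 mm of the measured centre.
- **Bystanders:** the arm did not go near the other glassware and bottles. I did not measure their positions again at the end.

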